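Reset the antenna matching unit to zero

TASK

The antenna matching unit on the field radio table has to be set back to zero before the next tune-up. First switch the power off by throwing the red breaker lever on the grey power box fully over to its red dot; then unscrew the matching unit's cover anticlockwise, lift it off and set it down flat, hub upwards, in the blue tray without dropping it. Finally turn the black tuning knob until its pointer reads zero, the long red mark on the dial, and leave the power off and all the other things on the table where they are.

Things in the scene. Friction and masses are not known exactly. Their poses are not given: they have to be found in the camera images.
- tuner: Antenna matching unit, does not move: dark die-cast box 156 x 186 mm (x, y), lid at 64 mm, with a round aluminium turret of 100 mm diameter on its middle. Origin: centre of the underside, on the table; z up. Its -x side is the front; a red bar on the lid, 69 mm in front of the axis, shows the dial's zero direction even with the cover on. Two sockets stick out 36 mm at the +x side.
- turret_top (a point): Centre of the light round dial plate on the turret's top, 88 mm above the table, same axes as the matching unit; hidden by the cover at first. Black marks every 15 degrees; zero is the long red mark at the -x side. Only the knob stands above this plate.
- cover_centre (a point): Screw cover, loose, grey plastic, about 250 g, like a top hat: brim 120 mm across, 30 mm high, and on it a round ribbed hub of 60 mm diameter, from 30 to 60 mm above the lower edge (grip it there). The point is on the axis, 30 mm above the lower edge; z towards the hub. Screwed home at the start, lower edge 67 mm above the table, so the hub spans 97 to 127 mm.
- cover: The same cover; origin at the centre of its lower edge. Its two-start interrupted thread does not lift it as it turns: stiff at first (up to about 0.6 N m), easier later. Turned 2.45 to 2.8 rad (140 to 160 degrees) anticlockwise seen from above it comes straight off; turned less, two lugs hold it down; a stop ends the turn at 163 degrees. It clears the knob after 60 mm of lift.
- tuning_knob (a joint): Angle of the tuning knob, rad: 0 with the pointer on the zero mark, growing anticlockwise seen from above; stops at -2.7 and 2.7. It stays where it is left (friction about 0.06 N m). At the start it reads 0.9 to 2.4, so it must be turned clockwise. The black pointer on the knob's skirt and the white line on its top show the reading.
- knob_grip (a point): Tuning knob, black, fluted, round, 40 mm diameter, on the turret's axis under the cover; its body spans 92 to 120 mm above the table, over a skirt of 45 mm diameter. The point is on the axis, half-way up the body, 106 mm above the table.
- powerbox: Grey DC power box, does not move, 160 x 150 mm (x, y), top at 56 mm; a black collar in its middle (50 x 40 mm, up to 66 mm) carries the breaker lever. Origin: centre of the underside, on the table; z up. Green dot on the -x side of the collar (on), red dot on its +x side (off). Terminal posts up to 74 mm high stand 61 mm from the middle at the +x side.
- breaker (a joint): Angle of the breaker lever, rad: 0 is on (leaning 29 degrees towards the box's -x side), 1.0 is off (leaning 29 degrees towards +x). It stays where it is left; moving it takes about 0.1 N m. The pivot is at the box's middle, 66 mm above the table, axis along the box's y.
- breaker_tip (a point): Tip of the red breaker lever, a rod of 12 mm diameter; the point is 62 mm from the pivot, about 120 mm above the table at either end of the swing, and the rod's round end reaches 6 mm beyond it.
- tray: Shallow blue tray, does not move, 170 x 170 mm, 28 mm high, walls and floor 4 mm thick. Origin: centre of the underside, on the table; z up.
- bottle: Water bottle standing upright, 65 mm diameter, 205 mm high. Origin: centre of its foot. To be left alone.
- microphone: Black hand microphone lying on the table, 110 x 66 x 32 mm. Origin: under its middle. To be left alone.
- mug: Dark red mug, 80 mm diameter, 92 mm high. Origin: centre of its foot. To be left alone.
- multimeter: Yellow multimeter lying on its back, 75 x 155 x 42 mm. Origin: under its middle. To be left alone.
- headphones: Black headphones lying on the table, about 170 x 220 x 36 mm. Origin: near their middle, on the table. To be left alone.
There are look-alikes about, which are no part of the job. What is shaped like the cover but purple or yellow is not meant.

How it is judged:
On the way, in this order (a step that is already met when the one before it is completed fails the run):
1. the breaker lever is thrown over to off, with the cover still on (value of joint breaker above 0.88 rad and distance between cover_centre and tuner below 0.105 m), for 0.1 s.
2. the cover is unscrewed and lifted clear of the turret and knob (z of cover_centre in the frame of tuner above 0.145 m), for 0.1 s.
3. the cover lies flat in the tray, hub upwards, at rest and let go (x of cover_centre in the frame of tray between -0.03 and 0.03 m and y of cover_centre in the frame of tray between -0.03 and 0.03 m and height (world z) of cover_centre between 0.028 and 0.042 m and angle between cover_centre's own z axis and vertical below 0.1 rad and contact force between the fingers and cover below 0.1 N), for 0.2 s.
4. the pointer of the tuning knob reads zero (value of joint tuning_knob between -0.07 and 0.07 rad), for 0.3 s.
At the end, for the whole second after the job is handed in: The tuning knob stands within 0.07 rad (4 degrees) of zero, the breaker lever is over to off (above 0.85 rad), and the cover lies flat on the floor of the tray, hub upwards (tilt under 0.1 rad) and within 30 mm of its middle along either side (all of step 4 and value of joint breaker above 0.85 rad and x of cover_centre in the frame of tray between -0.03 and 0.03 m and y of cover_centre in the frame of tray between -0.03 and 0.03 m and height (world z) of cover_centre between 0.028 and 0.042 m and angle between cover_centre's own z axis and vertical below 0.1 rad); the robot touches nothing.
It fails at once if the cover was dropped (falling faster than 0.6 m/s, which takes a drop of about 18 mm, with the fingers off it) (linear speed of cover above 0.6 m/s and contact force between the fingers and cover below 0.1 N).
It fails at once if a bystander was moved by more than 30 mm (distance of any of bottle, microphone, mug, multimeter, headphones from where it was at the start of the episode above 0.03 m).
It fails at once if the bottle was tipped over (angle between bottle's own z axis and vertical above 0.5 rad).
It also fails if it takes over 72 s, if anything falls off the work surface, if the arm or the gripper's body presses on something with over 40 N, if the wrist force passes 120 N, or if a joint passes its speed limit or range.

ROBOT

A 6-joint arm with a two-finger parallel gripper is mounted at the origin on the work surface. World frame = base frame: x ahead of the robot, y to its left, z up, the work surface at z = 0. Lengths are in m, angles in rad, forces in N, time in s.
With the tool pointing down it reaches from about 0.35 to 0.975 m from the base axis. Payload 4.9 kg.
Tool frame: the origin (TCP) lies on the centre line of the jaws, within the pads' length; the fingertips stand manip.tcp_to_tips ahead of it and the grasp point (between the pads) is the TCP (manip.tcp_to_tips is the distance from the TCP to the fingertips, in m); y points along the fingers, z is the direction in which the jaws open and shut, and the axes are right-handed (so a half turn about y gives the same grasp; the last joint's range is limited). The gripper opens to 85 mm and grips with 20 to 120 N. Pads are 22 mm wide; open, the fingers measure 114 mm over their backs; the gripper's body (76 mm by 85 mm) begins 54 mm behind the grasp point. The pads swing forward as they close: fully open they stand 13 mm farther back than shut.
Start: joints at [1.208, 0.053, 1.613, -0, 1.476, -0.119], TCP at [0.151, 0.607, 0.25] pointing down, gripper open.
Joint ranges: [-3.01, 3.01], [-1.01, 2.22], [0.06, 2.58], [-1.02, 4.17], [0.09, 2.62], [-3.14, 3.14]. Speed limits (rad/s): [2.57, 2.57, 3.14, 3.14, 3.14, 3.14].

INTERFACE

Orientations are given as a unit quaternion [w, x, y, z].
In Python, from plant import manip gives the robot as it stands.
- The arm moves only by the tool apply_moves, never from a script. Its argument "moves" is a list of rows, each a list of 7 numbers: the gripper's target within -1 to 1 (shut at 1, half-way at 0, fully open at -1), then the shift along the tool's x, y, z in mm, then the turn, a rotation vector about the tool's x, y, z in degrees. A call has 1 to 20 rows; each row shifts and turns the commanded pose from where the row before left it, along the tool's axes as they then stand; what a row does not reach is not made up. A row lasts 1/10 s, in which the tool goes at most 50 mm and 8.59 degrees, less where a joint would pass 70% of its speed; a pose out of reach is approached as far as the arm can. A call with a gripper value outside its range is refused whole. The fingers move at their own pace and stop on an object; the grip force is fixed at half the most. Time passes only in rows, so rows that do not move let the fingers close. It gives the time, the measured TCP pose, the force and the opening at its end, in the units of the state.
- manip.state(): the state, without advancing time (a new reading comes with each control period).
- manip.grab_frame(name): name is "scene" or "top" or "wrist"; returns the picture (384x512x3 uint8, blue, green, red); there is no depth.
- manip.calibration(name): a dict with "mtx" (3x3 intrinsics, pixels), "distortion" ([k1, k2, p1, p2, k3] as OpenCV has them; the pictures are not rectified), "T" (4x4, takes a point from camera to world coordinates); the wrist camera has in their place "T_tool_cam" (4x4, takes a point from camera to tool coordinates, whose origin is the TCP and whose axes are the tool frame's). Camera axes: x right, y down, z forward; pixel columns grow to the right and rows downward; lengths in m; the calibration is good to about 2 mm. A picture is of the moment at which its call begins: read the wrist's pose just before it. calibration takes no time and is no camera call.
- manip.job_done(): hands the job in, once; it reports no verdict.
The state is a dict: "time": time; "joint_pos": joint angles; "joint_vel": joint speeds; "joint_efforts": joint torques, N m; "tool_pos": TCP position; "tool_rot": TCP orientation; "contact_force": force on the tool from outside, world axes, zero at the start; "ft_torque": the same for the moment, N m; "gripper_width": opening from 0.0 (shut) to 1.0 (fully open).
Only numpy, scipy, OpenCV 4.12 (cv2) and the standard library are available. Lean on these libraries where they do the work, as an engineer would, in place of code of your own. Each camera call takes 0.05 s, during which the arm holds its last target. There are 200 camera calls.

## Working session

There is one attempt and no reset: what is moved stays moved. The work goes in short steps, Python scripts to look and compute and a tool call to move; the robot and the scene stay as the last step left them, time stands still between calls to the robot, and variables do not carry over. Pictures are saved under pics/ and viewed, about 8 in all and at most 12, crops included, and the job is handed in when it is done.

Besides the shell and the picture viewer there is one more tool, called as a command line: name --pt "numbers of a row" for each row, then --argument value for the rest. apply_moves: Moves the arm, as the interface text tells. Its arguments: {"type":"object","properties":{"moves":{"type":"array","items":{"type":"array","items":{"type":"number"}}}},"required":["moves"]}

```bash
mkdir -p pics
cat > h.py <<'E'
import numpy as np, cv2
from scipy.spatial.transform import Rotation as R
from plant import manip
def Rq(q): return R.from_quat([q[1],q[2],q[3],q[0]])
def ray(name,uv,z,st=None):
    c=manip.calibration(name); K=np.array(c['mtx']);d=np.array(c['distortion'])
    if name=='wrist':
        T=np.eye(4);T[:3,:3]=Rq(st['tool_rot']).as_matrix();T[:3,3]=st['tool_pos'];T=T@np.array(c['T_tool_cam'])
    else: T=np.array(c['T'])
    p=cv2.undistortPoints(np.array(uv,float).reshape(-1,1,2),K,d).reshape(-1,2)
    D=np.c_[p,np.ones(len(p))]@T[:3,:3].T; o=T[:3,3]
    return o+D*((z-o[2])/D[:,2])[:,None]
def tool():
    s=manip.state(); return np.array(s['tool_pos']),Rq(s['tool_rot'])
E
python3 - <<'E'
from h import *
s=manip.state();print(s); print(manip.tcp_to_tips, Rq(s['tool_rot']).as_matrix().round(3))
a=manip.grab_frame('scene');b=manip.grab_frame('top')
cv2.imwrite('pics/scene.png',a);cv2.imwrite('pics/top.png',b)
for n in('scene','top'):print(manip.calibration(n)['T'])
print(manip.calibration('wrist'))
cv2.imwrite('pics/both.png',cv2.resize(np.vstack([a,b]),None,fx=.78,fy=.78))
cv2.imwrite('pics/top2.png',cv2.resize(b,(800,600),interpolation=cv2.INTER_CUBIC))
E
```

```text
{'time': 0.0, 'joint_pos': array([ 1.20800653e+00,  5.33621072e-02,  1.61427058e+00,  2.94734080e-06,
        1.47597560e+00, -1.18969607e-01]), 'joint_vel': array([ 0.0005134 , -0.00075526,  0.00154992, -0.00213189,  0.0009035 ,
        0.00063632]), 'joint_efforts': array([ 1.54421876e-03, -3.93671572e+01, -3.70179927e+01, -1.34242509e-05,
        6.82651356e-03, -8.07583206e-06]), 'tool_pos': array([0.1506596 , 0.60598421, 0.2490737 ]), 'tool_rot': array([-0.70116657,  0.70255019, -0.08616115,  0.08581913]), 'contact_force': array([ 0.92772058, -0.00160184, -0.32607535]), 'ft_torque': array([-0.00181863, -0.00985662,  0.01891145]), 'gripper_width': 1.0025399286482852}
0.019 [[ 0.97  -0.001  0.241]
 [-0.241 -0.002  0.97 ]
 [-0.    -1.    -0.002]]
[[ 0.62320339  0.53833144 -0.56728898  1.17844257]
 [ 0.78204515 -0.42453394  0.45626344 -0.48228078]
 [ 0.00478753 -0.72799051 -0.68557049  0.80783585]
 [ 0.          0.          0.          1.        ]]
[[-0.01923272 -0.98077218  0.19420617  0.36194291]
 [-0.99967819  0.0220775   0.01249432  0.00572209]
 [-0.01654167 -0.19390338 -0.98088116  1.33994042]
 [ 0.          0.          0.          1.        ]]
{'mtx': array([[315.75720288,   0.        , 253.41867112],
       [  0.        , 315.75720288, 189.05552329],
       [  0.        ,   0.        ,   1.        ]]), 'distortion': array([-0.0183787,  0.       ,  0.       ,  0.       ,  0.       ]), 'T_tool_cam': array([[ 8.60783304e-04,  9.55457461e-01,  2.95127599e-01,
        -7.62443168e-02],
       [ 4.74101019e-04, -2.95128066e-01,  9.55457587e-01,
        -1.24055053e-01],
       [ 9.99999517e-01, -6.82521643e-04, -7.07024667e-04,
         8.75658249e-04],
       [ 0.00000000e+00,  0.00000000e+00,  0.00000000e+00,
         1.00000000e+00]])}
```

View pics/top2.png

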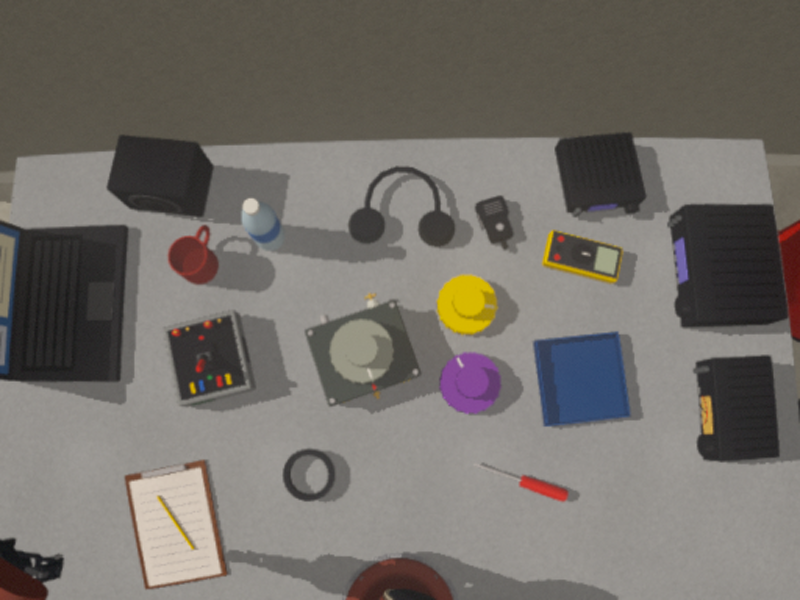

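View pics/scene.png

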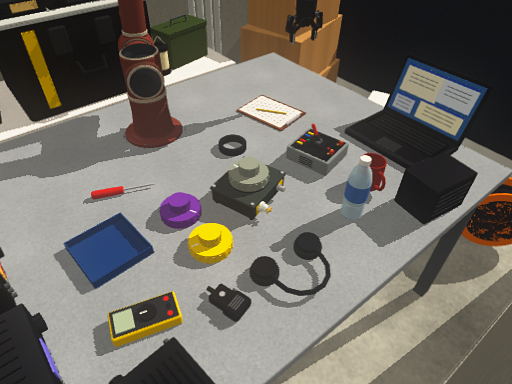

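Top view (800x600): the grey cover is on the dark tuner at (362,350), with the red bar at (374,388). The power box is at (207,357) with its red lever near (199,366), and the tray is at (583,379). Possible confusions are the purple cover at (470,382) and the yellow cover at (467,304). By colour and position the grey one is the target. I'll check it and the breaker in a crop.

Run:
```python
from h import *
b=cv2.imread('pics/top.png');a=cv2.imread('pics/scene.png')
c1=cv2.resize(b[190:270,95:280],(740,320),interpolation=cv2.INTER_CUBIC)
c2=cv2.resize(a[115:225,200:360],(400,275),interpolation=cv2.INTER_CUBIC)
c2=cv2.copyMakeBorder(c2,0,0,0,340,cv2.BORDER_CONSTANT)
cv2.imwrite('pics/crop.png',np.vstack([c1,c2]))
hsv=cv2.cvtColor(b,cv2.COLOR_BGR2HSV)
# tray rim: blue mask
m=cv2.inRange(hsv,(100,120,40),(125,255,255)); 
n,l,st,ce=cv2.connectedComponentsWithStats(m)
for i in range(1,n):
    if st[i,4]>800:
        cn=cv2.findContours((l==i).astype(np.uint8),0,2)[0][0]; r=cv2.minAreaRect(cn); q=cv2.boxPoints(r)
        print('blue',st[i],r); P=ray('top',q,.028);print(P.round(3),P.mean(0).round(3))
# tuner dark box
for nm,uv,z in [('cover hub top',(363.5/1.5625,348/1.5625),.127),('brim',(361/1.5625,351/1.5625),.097),('red bar',(374/1.5625,388/1.5625),.064),
 ('box top corners',[(306/1.5625,329/1.5625),(395/1.5625,300/1.5625),(420/1.5625,374/1.5625),(331/1.5625,404/1.5625)],.064),
 ('pbox corners',[(166/1.5625,323/1.5625),(237/1.5625,313/1.5625),(250/1.5625,389/1.5625),(180/1.5625,404/1.5625)],.056)]:
    P=ray('top',uv,z);print(nm,P.round(3).tolist(),P.mean(0).round(3))
```

```text
blue [ 353  216   49   55 2219] ((376.7746887207031, 242.9888153076172), (50.35198211669922, 45.72152328491211), 84.0938491821289)
[[ 0.509 -0.308  0.028]
 [ 0.52  -0.454  0.028]
 [ 0.365 -0.459  0.028]
 [ 0.356 -0.316  0.028]] [ 0.437 -0.384  0.028]
cover hub top [[0.499, 0.054, 0.127]] [0.499 0.054 0.127]
brim [[0.497, 0.06, 0.097]] [0.497 0.06  0.097]
red bar [[0.43, 0.038, 0.064]] [0.43  0.038 0.064]
box top corners [[0.545, 0.167, 0.064], [0.598, -0.005, 0.064], [0.455, -0.05, 0.064], [0.401, 0.12, 0.064]] [0.5   0.058 0.064]
pbox corners [[0.564, 0.447, 0.056], [0.581, 0.304, 0.056], [0.432, 0.276, 0.056], [0.405, 0.414, 0.056]] [0.495 0.361 0.056]
```

View pics/crop.png

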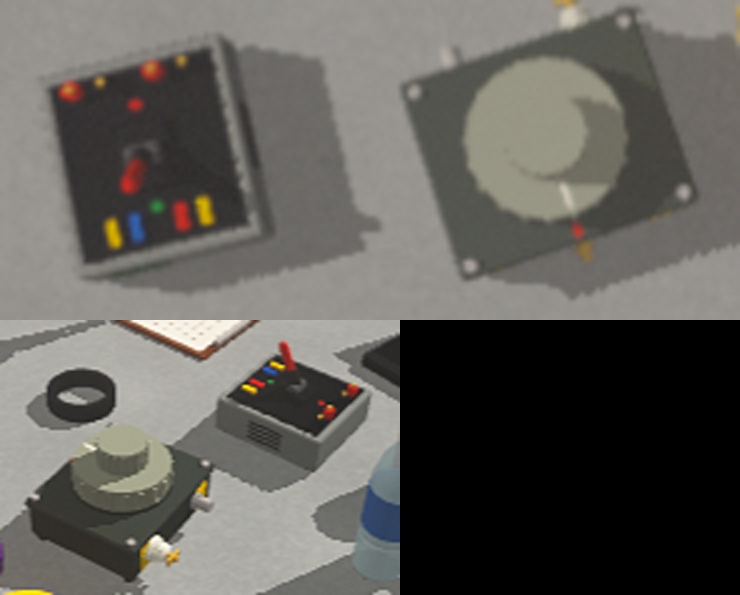

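The crop shows the grey cover on the tuner with the white line towards the red bar. On the power box the lever leans towards the green dot at crop (157,206), and the red dot (off) is at (136,105).

```bash
cat >> h.py <<'E'
def plan(xyz,yaw=None):
    "total shift in present tool axes (mm) and turn about tool y (deg) to reach world xyz, tool-x yaw"
    p,r=tool(); M=r.as_matrix(); y0=np.degrees(np.arctan2(M[1,0],M[0,0]))
    d=M.T@(np.array(xyz)-p)*1000
    dy=0 if yaw is None else -((yaw-y0+180)%360-180)
    print('tool',p.round(4),'yaw %.1f'%y0,'shift xyz',d.round(1),'turn y %.1f'%dy)
E
python3 - <<'E'
from h import *
f=lambda x,y:(95+x/4,190+y/4)
G=ray('top',f(157,206),.056)[0];Rd=ray('top',f(136,105),.056)[0];L=ray('top',f(128,185),.12)[0]
print(G,Rd,(G+Rd)/2,'yaw',np.degrees(np.arctan2(*(Rd-G)[[1,0]])),'len',np.linalg.norm(Rd-G),'tip',L)
u=(Rd-G)/np.linalg.norm(Rd-G);c=(G+Rd)/2
print('tip rel',(L-c)@u)
plan(np.r_[(c-.13*u)[:2],.25],np.degrees(np.arctan2(u[1],u[0])))
E
```

```text
[0.4555715  0.35591738 0.056     ] [0.53281886 0.37412551 0.056     ] [0.49419518 0.36502144 0.056     ] yaw 13.263207138526761 len 0.07936429587901143 tip [0.46624051 0.36022908 0.12      ]
tip rel -0.02830851070170256
tool [0.1507 0.606  0.2492] yaw -14.0 shift xyz [ 275.9   -0.5 -210.4] turn y -27.2
```

apply_moves --pt "1 33 0 -18 0 0 0" --pt "1 33 0 -18 0 0 0" --pt "1 33 0 -18 0 0 0" --pt "1 33 0 -18 0 0 0" --pt "1 33 0 -18 0 0 0" --pt "1 33 0 -18 0 0 0" --pt "1 33 0 -18 0 0 0" --pt "1 33 0 -18 0 0 0" --pt "1 33 0 -18 0 0 0" --pt "1 33 0 -18 0 0 0" --pt "1 0 0 0 0 -7 0" --pt "1 0 0 0 0 -7 0" --pt "1 0 0 0 0 -7 0" --pt "1 0 0 0 0 -6 0" --pt "1 0 0 0 0 0 0"

```text
time: 1.6
tool_pos: [0.4274, 0.3519, 0.2497]
tool_rot: [-0.702, 0.703, 0.08, -0.08]
contact_force: [0.3, 0.3, 0.4]
gripper_width: 0.001
```

Run:
```python
from h import *
c=np.array([.4945,.364]);a=np.radians(13);u=np.array([np.cos(a),np.sin(a)])
plan(np.r_[c-.065*u,.117],13)
s=manip.state();print(manip.tcp_to_tips,s['gripper_width'],s['time'])
w=manip.grab_frame('wrist');cv2.imwrite('pics/w1.png',w)
hsv=cv2.cvtColor(w,cv2.COLOR_BGR2HSV)
m=cv2.inRange(hsv,(0,150,70),(8,255,255))|cv2.inRange(hsv,(172,150,70),(180,255,255))
n,l,st,ce=cv2.connectedComponentsWithStats(m)
for i in range(1,n):
    if st[i,4]>40:
        p56=ray('wrist',ce[i],.056,s)[0];p66=ray('wrist',ce[i],.09,s)[0];print(st[i],ce[i].round(1),p56.round(4),p66.round(4))
```

```text
tool [0.4274 0.3519 0.2497] yaw 13.0 shift xyz [  3.2 132.7  -3.3] turn y 0.0
0.019 0.000731680779865834 1.6
[230 177   9  21 174] [233.7 187.2] [0.4515 0.3372 0.056 ] [0.441  0.3371 0.09  ]
[245 226  13   7  70] [251.3 229.3] [0.4943 0.3659 0.056 ] [0.4792 0.3627 0.09  ]
[247 319  14  29 290] [253.4 334.7] [0.6319 0.3999 0.056 ] [0.6021 0.3931 0.09  ]
```

View pics/w1.png

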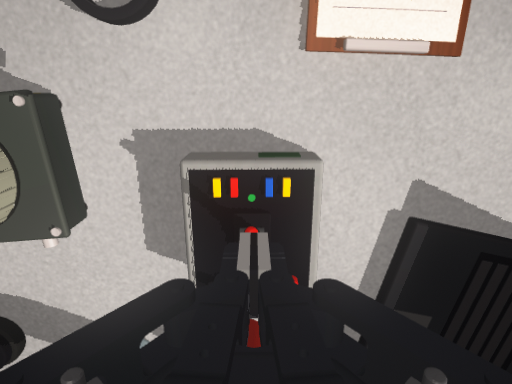

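The wrist view shows the lever tip at (251,229) directly in line with the closed fingers, the green dot at (251,198) and the box centred at column 253. I'll descend behind the lever and push.

apply_moves --pt "1 0 26 -3 0 0 0" --pt "1 0 26 0 0 0 0" --pt "1 0 26 0 0 0 0" --pt "1 0 27 0 0 0 0" --pt "1 0 27 0 0 0 0" --pt "1 0 0 0 0 0 0" --pt "1 12 0 0 0 0 0" --pt "1 12 0 0 0 0 0" --pt "1 12 0 0 0 0 0" --pt "1 12 0 0 0 0 0" --pt "1 8 0 0 0 0 0" --pt "1 4 0 0 0 0 0" --pt "1 0 0 0 0 0 0"

```text
time: 2.95
tool_pos: [0.4877, 0.3629, 0.1185]
tool_rot: [0.703, -0.702, -0.081, 0.08]
contact_force: [0.4, 0.4, 0.4]
gripper_width: -0.005
```

Run:
```python
from h import *
p,r=tool();c=np.array([.4945,.364]);a=np.radians(13);u=np.array([np.cos(a),np.sin(a)])
print(p,(p[:2]-c)@u+.011, manip.state()['contact_force'])
```

```text
[0.48770576 0.36293088 0.11847873] 0.004139391999724746 [0.40714374 0.35652911 0.43147678]
```

apply_moves --pt "1 4 0 0 0 0 0" --pt "1 3 0 0 0 0 0" --pt "1 0 0 0 0 0 0"

```text
time: 3.25
tool_pos: [0.4933, 0.3642, 0.1177]
tool_rot: [-0.702, 0.703, 0.08, -0.081]
contact_force: [-1.4, 0.3, -0.1]
gripper_width: -0.001
```

apply_moves --pt "1 3 0 0 0 0 0" --pt "1 0 0 0 0 0 0"

```text
time: 3.45
tool_pos: [0.4963, 0.3648, 0.1178]
tool_rot: [-0.702, 0.703, 0.08, -0.081]
contact_force: [-2.1, -1.0, -0.8]
gripper_width: -0.002
```

apply_moves --pt "1 3 0 0 0 0 0" --pt "1 0 0 0 0 0 0"

```text
time: 3.65
tool_pos: [0.4996, 0.3656, 0.1182]
tool_rot: [-0.702, 0.703, 0.08, -0.08]
contact_force: [-2.3, -1.0, 0.0]
gripper_width: -0.004
```

apply_moves --pt "1 3 0 0 0 0 0" --pt "1 0 0 0 0 0 0"

```text
time: 3.85
tool_pos: [0.5002, 0.3658, 0.1178]
tool_rot: [-0.702, 0.703, 0.078, -0.083]
contact_force: [-10.5, -2.5, 3.7]
gripper_width: -0.002
```

apply_moves --pt "1 2 0 0 0 0 0" --pt "1 0 0 0 0 0 0"

```text
time: 4.05
tool_pos: [0.5006, 0.3659, 0.1177]
tool_rot: [-0.702, 0.703, 0.076, -0.084]
contact_force: [-15.2, -4.5, 8.1]
gripper_width: -0.001
```

The force jumped to 15 N, so the lever is on its stop. I'll retreat, rise and move over the tuner with the gripper open.

apply_moves --pt "1 -15 0 0 0 0 0" --pt "1 -17 0 0 0 0 0" --pt "1 0 -30 0 0 0 0" --pt "1 0 -40 0 0 0 0" --pt "1 0 -40 0 0 0 0" --pt "-1 0 -40 0 0 0 0" --pt "-1 3 0 -38 0 0 0" --pt "-1 3 0 -38 0 0 0" --pt "-1 3 0 -38 0 0 0" --pt "-1 3 0 -38 0 0 0" --pt "-1 3 0 -38 0 0 0" --pt "-1 3 0 -38 0 0 0" --pt "-1 3 0 -38 0 0 0" --pt "-1 3 0 -35 0 0 0" --pt "-1 0 0 0 0 0 0" --pt "-1 0 0 0 0 0 0"

```text
time: 5.65
tool_pos: [0.5652, 0.071, 0.269]
tool_rot: [-0.703, 0.703, 0.08, -0.079]
contact_force: [-0.7, -0.3, -0.6]
gripper_width: 0.998
```

Run:
```python
from h import *
s=manip.state();print(s['tool_pos'],s['gripper_width'])
w=manip.grab_frame('wrist');t=manip.grab_frame('top');sc=manip.grab_frame('scene')
cv2.imwrite('pics/w2.png',w);cv2.imwrite('pics/t2.png',t)
c=cv2.resize(t[190:270,95:175],(256,256),interpolation=cv2.INTER_CUBIC)
d=cv2.resize(sc[110:180,270:360],(256,199),interpolation=cv2.INTER_CUBIC)
col=np.zeros((512,256,3),np.uint8);col[:256]=c;col[256:455]=d
cv2.imwrite('pics/v2.png',np.hstack([cv2.copyMakeBorder(w,0,128,0,0,0),col]))
```

```text
[0.56524292 0.07103656 0.26901808] 0.9979715303942835
```

View pics/v2.png

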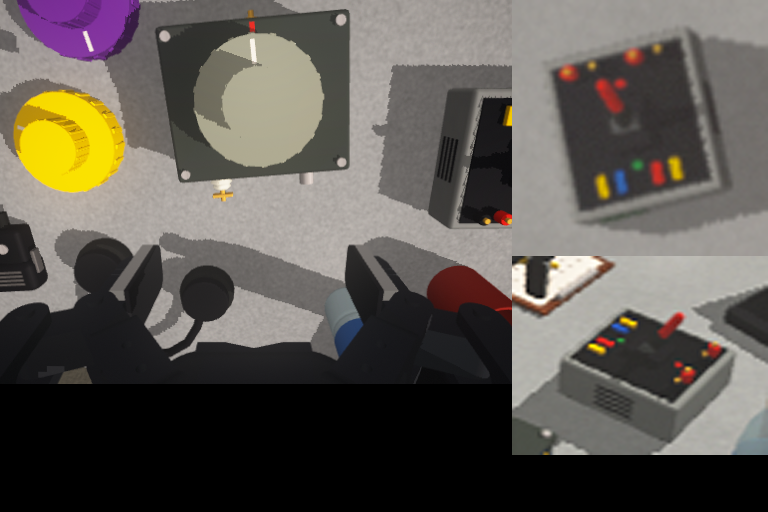

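The lever now leans to the red dot (top-right crop). The wrist view shows the cover brim centred near (259,100), the hub near (268,117), and screws at (164,36), (341,19), (342,162) and (186,175).

Run:
```python
from h import *
s=manip.state();w=cv2.imread('pics/w2.png')
P=ray('wrist',[(164,36),(341,19),(342,162),(186,175)],.066,s);print('screws',P.round(4).tolist(),P.mean(0).round(4))
g=cv2.medianBlur(cv2.cvtColor(w,cv2.COLOR_BGR2GRAY),3)
m=((g>115)).astype(np.uint8);hsv=cv2.cvtColor(w,cv2.COLOR_BGR2HSV)
print(hsv[140,270],hsv[110,205],hsv[50,230],w[140,270],w[110,205])
hub=hsv[140,270].astype(int)
m=(np.abs(hsv[...,0].astype(int)-hub[0])<12)&(hsv[...,1]>20)&(hsv[...,2]>55)
m=m.astype(np.uint8)*255;m[:20]=0;m[180:]=0;m[:,:165]=0;m[:,338:]=0
m=cv2.morphologyEx(m,cv2.MORPH_OPEN,np.ones((3,3)))
cs=cv2.findContours(m,0,1)[0];c=max(cs,key=cv2.contourArea);h=cv2.convexHull(c)
e=cv2.fitEllipse(h);print('ellipse',e)
B=ray('wrist',h.reshape(-1,2),.097,s)[:,:2]
A=np.c_[2*B,np.ones(len(B))];k=np.linalg.lstsq(A,(B**2).sum(1),rcond=None)[0];print('brim',k[:2],'r',np.sqrt(k[2]+k[:2]@k[:2]))
cc=cv2.HoughCircles(g[40:190,190:340],cv2.HOUGH_GRADIENT,1,20,param1=60,param2=15,minRadius=42,maxRadius=56)
if cc is not None:
  for q in cc[0][:3]: print('hub',q+[190,40,0],ray('wrist',(q[0]+190,q[1]+40),.127,s)[0].round(4))
bar=ray('wrist',(252,27),.065,s)[0];print('bar',bar)
```

```text
screws [[0.4603, -0.0374, 0.066], [0.4086, 0.1214, 0.066], [0.5386, 0.1637, 0.066], [0.5899, 0.0055, 0.066]] [0.4993 0.0633 0.066 ]
[ 26  39 175] [ 25  39 110] [ 26  41 175] [148 171 175] [ 93 107 110]
ellipse ((258.31573486328125, 112.21170043945312), (157.2194366455078, 187.891357421875), 56.944007873535156)
brim [0.51710464 0.06347743] r 0.07756878541961615
hub [276.5        104.5         54.29999924] [0.496  0.0771 0.127 ]
bar [0.43397718 0.0420212  0.065     ]
```

Run:
```python
from h import *
s=manip.state();w=cv2.imread('pics/w2.png')
print('hub eye',ray('wrist',(272,115),.127,s)[0].round(4))
hsv=cv2.cvtColor(w,cv2.COLOR_BGR2HSV)
m=((hsv[...,2]>150)&(abs(hsv[...,0].astype(int)-26)<8)&(hsv[...,1]>28)).astype(np.uint8)*255
cc=m[20:185,185:330];cv2.imwrite('pics/m.png',cv2.resize(np.hstack([cv2.cvtColor(cc,8),w[20:185,185:330]]),None,fx=2.7,fy=2.7))
# lower-right brim edge circle fit: outermost bright pixels per ray from hub centre, dark lid outside
g=cv2.cvtColor(w,cv2.COLOR_BGR2GRAY).astype(int);pts=[]
for a in np.radians(range(0,360,4)):
    r=np.arange(50,78);x=(259+r*np.cos(a)).round().astype(int);y=(100+r*np.sin(a)).round().astype(int)
    p=g[y,x];d=p[:-3]-p[3:];i=np.argmax(d)
    if d[i]>25: pts.append((x[i+1],y[i+1],r[i+1]))
pts=np.array(pts);med=np.median(pts[:,2]);k=pts[abs(pts[:,2]-med)<4][:,:2].astype(np.float32)
e=cv2.fitEllipse(k);print(len(k),e)
B=ray('wrist',k,.095,s)[:,:2]
q=np.linalg.lstsq(np.c_[2*B,np.ones(len(B))],(B**2).sum(1),rcond=None)[0];print('brim',q[:2],np.sqrt(q[2]+q[:2]@q[:2]))
plan([.4993,.0625,.17],-100)
```

```text
hub eye [0.505  0.0756 0.127 ]
90 ((258.0826416015625, 99.44810485839844), (128.219482421875, 132.6310272216797), 2.3511126041412354)
brim [0.49943646 0.06293563] 0.0583444788627404
tool [0.5645 0.0726 0.2686] yaw 13.1 shift xyz [-65.9  98.6   4.9] turn y 113.1
```

Brim fit (0.4994, 0.0629) and screw centre (0.4993, 0.0633) agree, and the red bar matches the 69 mm offset. I'll move over the axis, turn to yaw -100 and descend.

apply_moves --pt "-1 -33 0 2 0 0 0" --pt "-1 -33 0 3 0 0 0" --pt "-1 0 0 0 0 8 0" --pt "-1 0 0 0 0 8 0" --pt "-1 0 0 0 0 8 0" --pt "-1 0 0 0 0 8 0" --pt "-1 0 0 0 0 8 0" --pt "-1 0 0 0 0 8 0" --pt "-1 0 0 0 0 8 0" --pt "-1 0 0 0 0 8 0" --pt "-1 0 0 0 0 8 0" --pt "-1 0 0 0 0 8 0" --pt "-1 0 0 0 0 8 0" --pt "-1 0 0 0 0 8 0" --pt "-1 0 0 0 0 8 0" --pt "-1 0 0 0 0 8 0" --pt "-1 0 40 0 0 0 0" --pt "-1 0 40 0 0 0 0" --pt "-1 0 0 0 0 0 0"

```text
time: 7.7
tool_pos: [0.4949, 0.0629, 0.1822]
tool_rot: [0.457, -0.463, 0.54, -0.534]
contact_force: [-1.7, 0.4, -1.0]
gripper_width: 1.002
```

Run:
```python
from h import *
plan([.4994,.063,.118],-100)
s=manip.state();print(s['joint_pos'].round(2),s['time'])
w=manip.grab_frame('wrist');cv2.imwrite('pics/w3.png',w)
```

```text
tool [0.4949 0.0629 0.1822] yaw -98.9 shift xyz [-0.9 64.1  5.1] turn y 1.1
[-0.02 -0.2   1.96  0.    1.38  0.13] 7.7
```

View pics/w3.png

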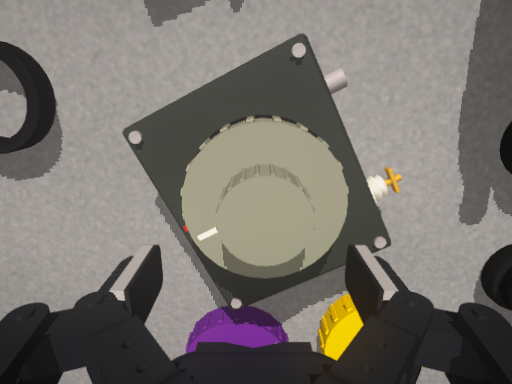

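The wrist view shows the hub at (265,222), between the open fingers whose midpoint is near column 256. That agrees with the +5 mm z correction. I'll descend and grip.

apply_moves --pt "-1 -1 20 5 0 0 0" --pt "-1 0 20 0 0 1 0" --pt "-1 0 16 0 0 0 0" --pt "-1 0 8 0 0 0 0" --pt "-1 0 0 0 0 0 0" --pt "1 0 0 0 0 0 0" --pt "1 0 0 0 0 0 0" --pt "1 0 0 0 0 0 0" --pt "1 0 0 0 0 0 0" --pt "1 0 0 0 0 0 0"

```text
time: 8.75
tool_pos: [0.5027, 0.0626, 0.1266]
tool_rot: [0.454, -0.456, 0.543, -0.54]
contact_force: [-12.2, 1.7, 10.9]
gripper_width: 0.682
```

Run:
```python
from h import *
plan([.4994,.063,.118],-100)
s=manip.state();print(s['contact_force'],s['ft_torque'],s['gripper_width']);print(tool()[1].as_matrix().round(4))
```

```text
tool [0.5027 0.0626 0.1266] yaw -100.0 shift xyz [ 0.2  8.6 -3.3] turn y 0.0
[-12.18828628   1.69009802  10.91729897] [ 0.29433931  2.02846025 -0.0363947 ] 0.6823021166202756
[[-1.728e-01 -4.900e-03  9.849e-01]
 [-9.850e-01  1.100e-03 -1.728e-01]
 [-2.000e-04 -1.000e+00 -5.000e-03]]
```

The tool sits 8 mm high with 11 N upward and 12 N sideways. I'll open, see where the free pose really is, recentre and regrip.

apply_moves --pt "-1 0 0 0 0 0 0" --pt "-1 0 0 0 0 0 0" --pt "-1 0 0 0 0 0 0" --pt "-1 0 0 0 0 0 0" --pt "-1 0 0 0 0 0 0"

```text
time: 9.25
tool_pos: [0.5042, 0.0619, 0.1245]
tool_rot: [-0.455, 0.455, -0.541, 0.542]
contact_force: [0.3, 0.4, 0.2]
gripper_width: 1.002
```

Run:
```python
from h import *
plan([.4994,.063,.118],-100)
s=manip.state();print(s['contact_force'],s['ft_torque'],s['gripper_width'])
w=manip.grab_frame('wrist');cv2.imwrite('pics/w4.png',w)
```

```text
tool [0.5042 0.0619 0.1245] yaw -100.0 shift xyz [-0.2  6.5 -5. ] turn y 0.0
[0.25711028 0.4254664  0.16449079] [0.01496721 0.02740756 0.00192665] 1.0017944493994952
```

View pics/w4.png

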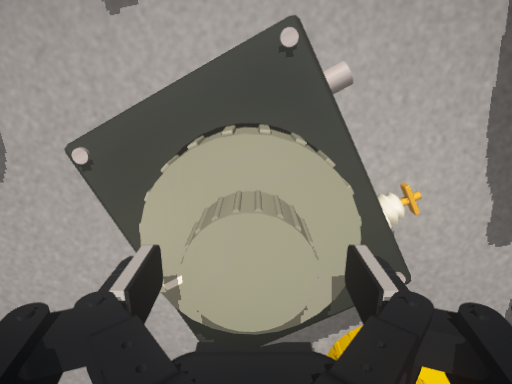

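The hub centre is at column ~249 against a jaw middle of ~253.5, so about 2 mm off, and the earlier reading had lagged. I'll correct by z -2 and 6 mm lower, then grip.

apply_moves --pt "-1 -1 6 -2 0 0 0" --pt "-1 0 0 0 0 0 0" --pt "-1 0 0 0 0 0 0" --pt "1 0 0 0 0 0 0" --pt "1 0 0 0 0 0 0" --pt "1 0 0 0 0 0 0" --pt "1 0 0 0 0 0 0" --pt "1 0 0 0 0 0 0"

```text
time: 10.1
tool_pos: [0.5027, 0.0633, 0.119]
tool_rot: [-0.455, 0.455, -0.541, 0.542]
contact_force: [-1.7, -0.1, 4.7]
gripper_width: 0.689
```

apply_moves --pt "1 0 0 0 0 -4 0" --pt "1 0 0 0 0 -4 0" --pt "1 0 0 0 0 -4 0" --pt "1 0 0 0 0 -4 0" --pt "1 0 0 0 0 -4 0" --pt "1 0 0 0 0 -4 0" --pt "1 0 0 0 0 -4 0" --pt "1 0 0 0 0 -4 0" --pt "1 0 0 0 0 -4 0" --pt "1 0 0 0 0 -4 0"

```text
time: 11.1
tool_pos: [0.5012, 0.0632, 0.1191]
tool_rot: [-0.612, 0.613, -0.355, 0.352]
contact_force: [-9.6, -1.4, 11.4]
gripper_width: 0.689
```

apply_moves --pt "1 0 0 0 0 -6 0" --pt "1 0 0 0 0 -6 0" --pt "1 0 0 0 0 -6 0" --pt "1 0 0 0 0 -6 0" --pt "1 0 0 0 0 -6 0" --pt "1 0 0 0 0 -6 0" --pt "1 0 0 0 0 -6 0" --pt "1 0 0 0 0 -6 0" --pt "1 0 0 0 0 -6 0" --pt "1 0 0 0 0 -6 0" --pt "1 0 0 0 0 -6 0" --pt "1 0 0 0 0 -6 0" --pt "1 0 0 0 0 -6 0" --pt "1 0 0 0 0 -6 0" --pt "1 0 0 0 0 -6 0" --pt "1 0 0 0 0 -6 0" --pt "1 0 0 0 0 -6 0" --pt "1 0 0 0 0 -6 0" --pt "1 0 0 0 0 0 0" --pt "1 0 0 0 0 0 0"

```text
time: 13.1
tool_pos: [0.5001, 0.0598, 0.1192]
tool_rot: [-0.644, 0.647, 0.285, -0.292]
contact_force: [-13.7, -14.7, 15.2]
gripper_width: 0.693
```

Run:
```python
from h import *
plan([.5027,.063,.119],50)
s=manip.state();print(s['contact_force'],s['ft_torque'],s['gripper_width'],s['joint_pos'].round(2))
w=manip.grab_frame('wrist');cv2.imwrite('pics/w5.png',w)
```

```text
tool [0.5001 0.0598 0.1192] yaw 48.2 shift xyz [4.2 0.1 0.2] turn y -1.8
[-13.73961719 -14.71758765  15.20109887] [-1.97182345  2.30157314  0.84618979] 0.693130088021504 [-0.02 -0.11  2.   -0.01  1.26 -2.43]
```

View pics/w5.png

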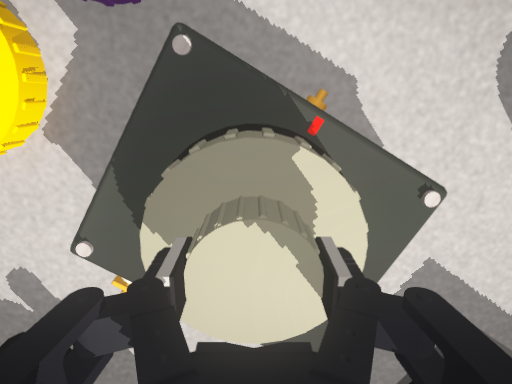

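The white line is no longer visible on the front arc; after 148° it would be hidden behind the left finger at about (165,275), which fits. I'll relieve the side load, turn 4° more and lift a little to test.

apply_moves --pt "1 -4 0 0 0 -2 0" --pt "1 -2 0 0 0 -2 0" --pt "1 0 0 0 0 0 0" --pt "1 0 -2 0 0 0 0" --pt "1 0 -2 0 0 0 0" --pt "1 0 0 0 0 0 0"

```text
time: 13.75
tool_pos: [0.4982, 0.0587, 0.1217]
tool_rot: [-0.635, 0.636, 0.31, -0.31]
contact_force: [2.5, -1.8, -2.6]
gripper_width: 0.69
```

apply_moves --pt "1 0 -3 0 0 0 0" --pt "1 0 -3 0 0 0 0" --pt "1 0 0 0 0 0 0"

```text
time: 14.05
tool_pos: [0.4982, 0.0588, 0.1287]
tool_rot: [0.636, -0.635, -0.31, 0.31]
contact_force: [2.2, -0.6, -1.9]
gripper_width: 0.685
```

Lifted 10 mm freely, carrying about 2 N (the cover's weight). I'll lift clear and refine the tray position from the top view.

apply_moves --pt "1 0 -15 0 0 0 0" --pt "1 0 -25 0 0 0 0" --pt "1 0 -25 0 0 0 0" --pt "1 0 -25 0 0 0 0" --pt "1 0 -25 0 0 0 0" --pt "1 0 0 0 0 0 0" --pt "1 0 0 0 0 0 0"

```text
time: 14.75
tool_pos: [0.4979, 0.0589, 0.2432]
tool_rot: [0.636, -0.635, -0.31, 0.31]
contact_force: [1.1, 0.0, -2.2]
gripper_width: 0.687
```

Run:
```python
from h import *
b=cv2.imread('pics/top.png');hsv=cv2.cvtColor(b,cv2.COLOR_BGR2HSV)
m=cv2.inRange(hsv,(95,90,20),(128,255,255));m[:, :330]=0;m[:205]=0;m[290:]=0;m[:,420:]=0
cn=max(cv2.findContours(m,0,2)[0],key=cv2.contourArea);r=cv2.minAreaRect(cn);P=ray('top',cv2.boxPoints(r),.02)
print(P.round(3).tolist(),P.mean(0),np.linalg.norm(P-np.roll(P,1,0),axis=1))
q=np.array([(534,341),(617,333),(630,417),(545,426)])/1.5625
E=ray('top',q,.028);print(E.round(3).tolist(),E.mean(0),np.linalg.norm(E-np.roll(E,1,0),axis=1))
s=manip.state();print(s['time'],s['contact_force'],s['gripper_width'],s['joint_pos'].round(2))
plan([.437,-.384,.24]); print(tool()[1].as_matrix().round(3)[2])
```

```text
[[0.518, -0.279, 0.02], [0.534, -0.455, 0.02], [0.364, -0.464, 0.02], [0.35, -0.291, 0.02]] [ 0.44151598 -0.37225128  0.02      ] [0.16802708 0.17657712 0.17039119 0.17351769]
[[0.517, -0.278, 0.028], [0.528, -0.448, 0.028], [0.361, -0.463, 0.028], [0.35, -0.291, 0.028]] [ 0.4387565  -0.37006792  0.028     ] [0.16709343 0.17016231 0.16776418 0.17169472]
14.75 [ 1.10963634  0.04511616 -2.20135241] 0.6865940424502528 [-0.03 -0.24  1.9   0.    1.48 -2.51]
tool [0.4979 0.0589 0.2432] yaw 52.0 shift xyz [-386.7    3.1 -224.5] turn y 0.0
[-0.    -1.     0.001]
```

The tray fits as a 170 mm square centred near (0.441, -0.369). I'll turn back by 72° to keep joint 6 in range, then carry the cover over.

apply_moves --pt "1 0 0 0 0 4 0" --pt "1 0 0 0 0 8 0" --pt "1 0 0 0 0 8 0" --pt "1 0 0 0 0 8 0" --pt "1 0 0 0 0 8 0" --pt "1 0 0 0 0 8 0" --pt "1 0 0 0 0 8 0" --pt "1 0 0 0 0 8 0" --pt "1 0 0 0 0 8 0" --pt "1 0 0 0 0 4 0"

```text
time: 15.75
tool_pos: [0.4968, 0.0589, 0.2404]
tool_rot: [-0.696, 0.696, -0.126, 0.122]
contact_force: [0.3, -1.0, -2.2]
gripper_width: 0.689
```

apply_moves --pt "1 3 0 -14 0 0 0" --pt "1 6 0 -30 0 0 0" --pt "1 7 0 -33 0 0 0" --pt "1 7 0 -33 0 0 0" --pt "1 7 0 -33 0 0 0" --pt "1 7 0 -33 0 0 0" --pt "1 7 0 -33 0 0 0" --pt "1 7 0 -33 0 0 0" --pt "1 7 0 -33 0 0 0" --pt "1 7 0 -33 0 0 0" --pt "1 7 0 -33 0 0 0" --pt "1 7 0 -33 0 0 0" --pt "1 6 0 -30 0 0 0" --pt "1 4 0 -20 0 0 0" --pt "1 0 0 0 0 0 0" --pt "1 0 0 0 0 0 0" --pt "1 0 0 0 0 0 0"

```text
time: 17.45
tool_pos: [0.4371, -0.3691, 0.2428]
tool_rot: [0.697, -0.696, 0.122, -0.122]
contact_force: [0.1, 0.6, -1.9]
gripper_width: 0.684
```

Run:
```python
from h import *
plan([.437,-.368,.07],-20)
s=manip.state();print(s['time'],s['contact_force'],s['gripper_width'],s['joint_pos'].round(2))
w=manip.grab_frame('wrist');t=manip.grab_frame('top')
c=cv2.resize(t[195:295,310:430],(461,384),interpolation=cv2.INTER_CUBIC)[:,:288]
c=cv2.resize(t[195:295,330:405],(288,384),interpolation=cv2.INTER_CUBIC)
cv2.imwrite('pics/v6.png',np.hstack([w,c]))
```

```text
tool [ 0.4371 -0.3691  0.2428] yaw -19.9 shift xyz [ -0.3 172.8   0.8] turn y 0.1
17.45 [ 0.11432638  0.56555042 -1.91493168] 0.6842939363975061 [-0.83 -0.07  1.74  0.    1.47 -2.05]
```

View pics/v6.png

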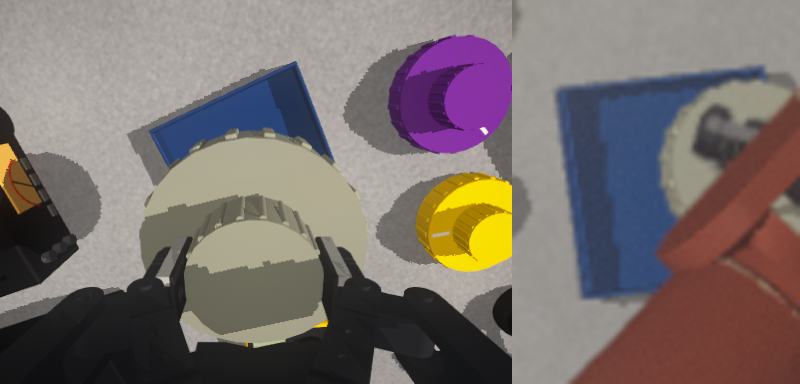

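The wrist view shows the cover held level, with the tray's near corners at (151,131) and (297,63). I'll check those corners against the tray estimate.

Run:
```python
from h import *
s=manip.state()
P=ray('wrist',[(151,131),(297,63)],.028,s);print(P.round(4),np.linalg.norm(P[0]-P[1]))
d=(P[0]-P[1])/np.linalg.norm(P[0]-P[1]); n=np.array([-d[1],d[0],0]); n=n if n[0]>0 else -n
print('centre',P.mean(0)+.085*n)
# cover brim apparent: top edge row at column 254 and sides, at brim-top height TCP-.022
z=s['tool_pos'][2]-.022
Q=ray('wrist',[(140,235),(368,235),(254,131)],z,s);r=Rq(s['tool_rot']).inv()
print(r.apply(Q-s['tool_pos']).round(4))
```

```text
[[ 0.3662 -0.4588  0.028 ]
 [ 0.3547 -0.2919  0.028 ]] 0.16729167585892998
centre [ 0.44526086 -0.36949383  0.028     ]
[[-0.0068  0.022  -0.057 ]
 [-0.0067  0.022   0.0589]
 [-0.0591  0.022   0.001 ]]
```

apply_moves --pt "1 4 15 2 0 0 0" --pt "1 0 30 0 0 0 0" --pt "1 0 30 0 0 0 0" --pt "1 0 30 0 0 0 0" --pt "1 0 30 0 0 0 0" --pt "1 0 25 0 0 0 0" --pt "1 0 15 0 0 0 0" --pt "1 0 4 0 0 0 0" --pt "1 0 0 0 0 0 0" --pt "1 0 0 0 0 0 0"

```text
time: 18.55
tool_pos: [0.4425, -0.3704, 0.0658]
tool_rot: [-0.696, 0.697, -0.122, 0.123]
contact_force: [0.2, 0.7, -1.3]
gripper_width: 0.687
```

apply_moves --pt "1 0 3 0 0 0 0" --pt "1 0 2 0 0 0 0" --pt "1 0 0 0 0 0 0"

```text
time: 18.85
tool_pos: [0.4416, -0.3696, 0.0595]
tool_rot: [-0.696, 0.696, -0.123, 0.123]
contact_force: [-0.7, 0.5, -2.1]
gripper_width: 0.689
```

apply_moves --pt "1 0 2 0 0 0 0" --pt "1 0 1 0 0 0 0" --pt "1 0 0 0 0 0 0"

```text
time: 19.15
tool_pos: [0.4416, -0.3696, 0.0563]
tool_rot: [0.696, -0.696, 0.123, -0.123]
contact_force: [-0.5, 0.1, -1.3]
gripper_width: 0.687
```

apply_moves --pt "1 0 2 0 0 0 0" --pt "1 0 0 0 0 0 0" --pt "1 0 0 0 0 0 0"

```text
time: 19.45
tool_pos: [0.4419, -0.3699, 0.0561]
tool_rot: [0.696, -0.696, 0.123, -0.123]
contact_force: [-3.6, 2.1, 7.9]
gripper_width: 0.688
```

It touched down at the predicted 56 mm. Release, rise, and check with the wrist camera.

apply_moves --pt "1 0 -1 0 0 0 0" --pt "-1 0 0 0 0 0 0" --pt "-1 0 0 0 0 0 0" --pt "-1 0 0 0 0 0 0" --pt "-1 0 0 0 0 0 0" --pt "-1 0 0 0 0 0 0" --pt "-1 0 -10 0 0 0 0" --pt "-1 0 -20 0 0 0 0" --pt "-1 0 -30 0 0 0 0" --pt "-1 0 -40 0 0 0 0" --pt "-1 0 -40 0 0 0 0" --pt "-1 0 -40 0 0 0 0" --pt "-1 0 -30 0 0 0 0" --pt "-1 0 0 0 0 0 0" --pt "-1 0 0 0 0 0 0"

```text
time: 20.95
tool_pos: [0.4419, -0.3699, 0.2669]
tool_rot: [-0.696, 0.697, -0.122, 0.123]
contact_force: [0.5, 0.7, -1.1]
gripper_width: 1.005
```

Run:
```python
from h import *
s=manip.state();print(s['time'],s['contact_force'],s['gripper_width'])
w=manip.grab_frame('wrist');cv2.imwrite('pics/w7.png',w)
plan([.56,.08,.27],13)
```

```text
20.95 [ 0.54365007  0.67824419 -1.06426339] 1.0051035620009985
tool [ 0.4413 -0.3693  0.2649] yaw -20.0 shift xyz [-41.9  -4.9 462.8] turn y -33.0
```

View pics/w7.png

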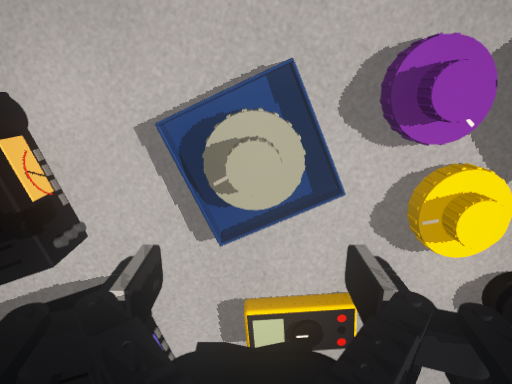

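The cover lies flat and central in the tray (brim centre ~(254,160)). Now back to the tuner for the knob.

apply_moves --pt "-1 -3 0 18 0 0 0" --pt "-1 -3 0 33 0 0 0" --pt "-1 -3 0 33 0 0 0" --pt "-1 -3 0 33 0 0 0" --pt "-1 -3 0 33 0 0 0" --pt "-1 -3 0 33 0 0 0" --pt "-1 -3 0 33 0 0 0" --pt "-1 -3 0 33 0 0 0" --pt "-1 -3 0 33 0 0 0" --pt "-1 -3 0 33 0 0 0" --pt "-1 -3 0 33 0 0 0" --pt "-1 -3 0 33 0 0 0" --pt "-1 -3 0 33 0 0 0" --pt "-1 -3 0 33 0 0 0" --pt "-1 0 10 16 0 -7 0" --pt "-1 0 10 0 0 -7 0" --pt "-1 0 10 0 0 -7 0" --pt "-1 0 10 0 0 -7 0" --pt "-1 0 0 0 0 -5 0" --pt "-1 0 0 0 0 0 0"

```text
time: 23.0
tool_pos: [0.5586, 0.0807, 0.2228]
tool_rot: [0.703, -0.702, -0.079, 0.082]
contact_force: [0.1, 0.0, -0.1]
gripper_width: 0.998
```

apply_moves --pt "-1 0 0 0 0 0 0" --pt "-1 0 0 0 0 0 0"

```text
time: 23.2
tool_pos: [0.5599, 0.0802, 0.225]
tool_rot: [0.703, -0.703, -0.08, 0.08]
contact_force: [-0.4, -0.5, -0.0]
gripper_width: 0.997
```

Run:
```python
from h import *
s=manip.state();print(s['time'],s['tool_pos'],s['joint_vel'].round(3))
w=manip.grab_frame('wrist');cv2.imwrite('pics/w8.png',w)
plan([.5023,.0611,.114],13)
cv2.imwrite('pics/w8b.png',cv2.resize(w[:200,140:380],(720,600),interpolation=cv2.INTER_CUBIC))
```

```text
23.2 [0.55992206 0.08020435 0.22501079] [-0.003 -0.002 -0.007  0.001  0.002 -0.008]
tool [0.5601 0.0801 0.2252] yaw 13.0 shift xyz [-60.6 111.2  -5.6] turn y -0.0
```

View pics/w8b.png

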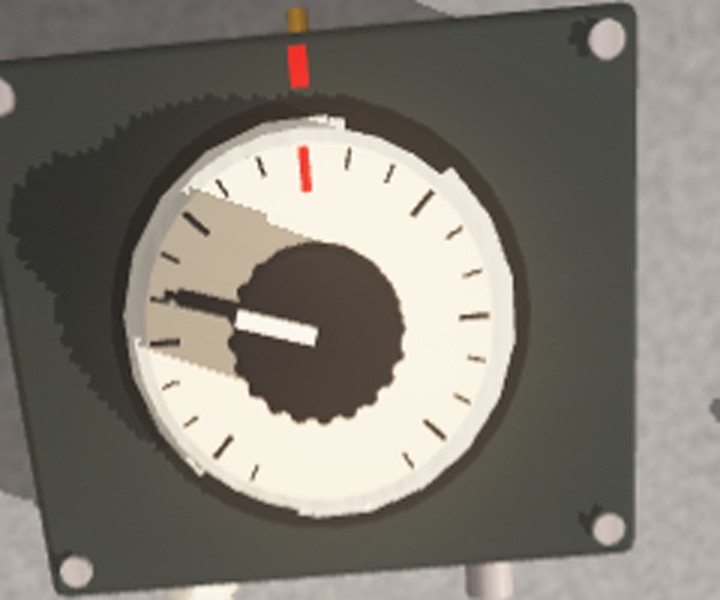

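The dial view shows the red zero mark at (305,168) and the pointer tip at (165,295) on the fifth mark, about 75°. I'll compute it exactly.

Run:
```python
from h import *
s=manip.state();f=lambda p:np.array(p)/3+[140,0]
K=ray('wrist',f((318,332)),.12,s)[0];Rm=ray('wrist',[f((305,150)),f((307,188))],.088,s);Pt=ray('wrist',[f((165,295)),f((236,315))],.091,s);Wl=ray('wrist',[f((237,319)),f((317,337))],.12,s)
Pl=ray('wrist',[f((125,310)),f((517,310)),f((325,118)),f((320,517))],.088,s)
print('knob',K,'plate',Pl.mean(0),Pl.round(4).tolist())
w=cv2.imread('pics/w8.png');g=cv2.cvtColor(w,6)
k=np.zeros_like(g);cv2.circle(k,(246,110),36,255,-1)
m=((g<75)&(k>0)).astype(np.uint8);m=cv2.morphologyEx(m,cv2.MORPH_OPEN,np.ones((7,7)))
c=max(cv2.findContours(m,0,1)[0],key=cv2.contourArea);c=cv2.convexHull(c);B=ray('wrist',c.reshape(-1,2),.12,s)[:,:2]
q=np.linalg.lstsq(np.c_[2*B,np.ones(len(B))],(B**2).sum(1),rcond=None)[0];print('knob fit',q[:2],np.sqrt(q[2]+q[:2]@q[:2]))
an=lambda v:np.degrees(np.arctan2(v[1],v[0]))
for c in (Pl.mean(0),np.array([.5023,.0611,0])):
    print('zero',an((Rm.mean(0)-c)),'ptr',an(Pt[0]-c))
print('own dirs: red',an(Rm[0]-Rm[1]),'ptr',an(Pt[0]-Pt[1]),'white',an(Wl[0]-Wl[1]))
plan(np.r_[q[:2],.114],13)
```

```text
knob [0.49965476 0.06191776 0.12      ] plate [0.49813285 0.06183722 0.088     ] [[0.5074, 0.0101, 0.088], [0.4841, 0.1121, 0.088], [0.4497, 0.0519, 0.088], [0.5514, 0.0733, 0.088]]
knob fit [0.50034874 0.06093554] 0.019890297956636847
zero -161.26720964495732 ptr -85.91318751616662
zero -164.08841896406722 ptr -91.6970275410239
own dirs: red -164.4126887751195 ptr -92.53718595709397 white -89.49879299330661
tool [0.5601 0.0801 0.2252] yaw 13.0 shift xyz [-62.5 111.2  -5.3] turn y -0.0
```

apply_moves --pt "-1 -20 0 -2 0 0 0" --pt "-1 -20 0 -2 0 0 0" --pt "-1 -20 0 -2 0 0 0" --pt "-1 0 20 0 0 0 0" --pt "-1 0 30 0 0 0 0" --pt "-1 0 30 0 0 0 0" --pt "-1 0 20 0 0 0 0" --pt "-1 0 10 0 0 0 0" --pt "-1 0 0 0 0 0 0" --pt "1 0 0 0 0 0 0" --pt "1 0 0 0 0 0 0" --pt "1 0 0 0 0 0 0" --pt "1 0 0 0 0 0 0" --pt "1 0 0 0 0 0 0" --pt "1 0 0 0 0 0 0" --pt "1 0 0 0 0 0 0"

```text
time: 24.85
tool_pos: [0.504, 0.061, 0.1171]
tool_rot: [0.703, -0.702, -0.081, 0.079]
contact_force: [-2.2, 1.7, 6.6]
gripper_width: 0.443
```

apply_moves --pt "1 0 0 0 0 4 0" --pt "1 0 0 0 0 7 0" --pt "1 0 0 0 0 7 0" --pt "1 0 0 0 0 7 0" --pt "1 0 0 0 0 7 0" --pt "1 0 0 0 0 7 0" --pt "1 0 0 0 0 7 0" --pt "1 0 0 0 0 7 0" --pt "1 0 0 0 0 7 0" --pt "1 0 0 0 0 7 0" --pt "1 0 0 0 0 5 0" --pt "1 0 0 0 0 2.5 0" --pt "1 0 0 0 0 0 0" --pt "1 0 0 0 0 0 0" --pt "1 0 0 0 0 0 0"

```text
time: 26.35
tool_pos: [0.5027, 0.0581, 0.1171]
tool_rot: [-0.606, 0.61, -0.361, 0.362]
contact_force: [-8.5, -9.9, 10.5]
gripper_width: 0.445
```

Run:
```python
from h import *
plan([.5023,.0611,.22],-61.5);s=manip.state();print(s['contact_force'],s['ft_torque'])
```

```text
tool [0.5027 0.0581 0.1171] yaw -61.5 shift xyz [  -2.4 -102.9    0.6] turn y 0.0
[-8.53308201 -9.88214785 10.47292021] [-1.4091912   1.42580947 -0.03194548]
```

Relieve the side load, open, rise and step back for a dial check.

apply_moves --pt "1 1 0 -2 0 0 0" --pt "1 1 0 -2 0 0 0" --pt "1 0 0 0 0 0 0" --pt "-1 0 0 0 0 0 0" --pt "-1 0 0 0 0 0 0" --pt "-1 0 0 0 0 0 0" --pt "-1 0 0 0 0 0 0" --pt "-1 0 0 0 0 0 0" --pt "-1 0 -10 0 0 0 0" --pt "-1 0 -25 0 0 0 0" --pt "-1 0 -35 0 0 0 0" --pt "-1 0 -38 0 0 0 0" --pt "-1 20 0 0 0 0 0" --pt "-1 20 0 0 0 0 0" --pt "-1 20 0 0 0 0 0" --pt "-1 0 0 0 0 0 0" --pt "-1 0 0 0 0 0 0" --pt "-1 0 0 0 0 0 0"

```text
time: 28.15
tool_pos: [0.5289, 0.0047, 0.2235]
tool_rot: [0.608, -0.608, 0.361, -0.361]
contact_force: [-1.2, -0.5, 0.0]
gripper_width: 1.002
```

Run:
```python
from h import *
s=manip.state();print(s['time'],s['tool_pos'],s['contact_force'])
w=manip.grab_frame('wrist');cv2.imwrite('pics/w9.png',w)
cv2.imwrite('pics/w9b.png',cv2.resize(w[:200,140:380],(720,600),interpolation=cv2.INTER_CUBIC))
```

```text
28.15 [0.52892705 0.00473253 0.22345278] [-1.2481016  -0.53896994  0.0243198 ]
```

View pics/w9b.png

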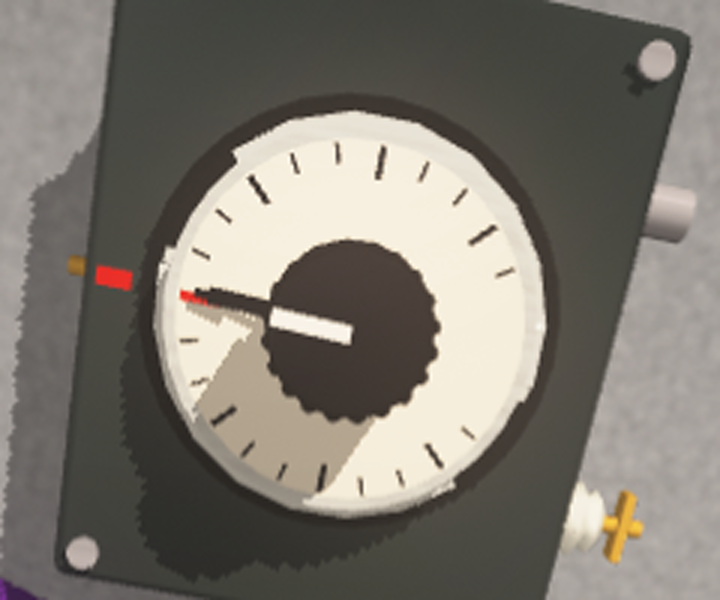

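The pointer sits on the red mark, with its tip at (197,291) and the mark's outer end at (185,295). I'll measure the residual numerically, using the opposite long marks as reference.

Run:
```python
from h import *
s=manip.state();f=lambda p:np.array(p)/3+[140,0]
an=lambda v:np.degrees(np.arctan2(v[1],v[0]))
M=ray('wrist',[f(p) for p in [(382,162),(322,478),(259,189),(433,455),(223,415),(483,235)]],.088,s)
c=(M[0]+M[1]+M[2]+M[3]+M[4]+M[5])/6;print('centre',c,'pair mids',((M[0]+M[1])/2)[:2],((M[2]+M[3])/2)[:2],((M[4]+M[5])/2)[:2])
# marks in order -90,+90,-45,+135,+45,-135 ; each minus its value gives zero dir
print('zero dirs',[round(((an(m-c)-v)+180)%360-180,1) for m,v in zip(M,(-90,90,-45,135,45,-135))])
# red mark and pointer pixels
w=cv2.imread('pics/w9.png');b=cv2.resize(w[:200,140:380],(720,600),interpolation=cv2.INTER_CUBIC)
hsv=cv2.cvtColor(b,40);r=((hsv[...,0]<8)|(hsv[...,0]>172))&(hsv[...,1]>150)&(hsv[...,2]>120)
r[:,:150]=0;y,x=np.nonzero(r);print('red mark px',x.min(),x.max(),y.min(),y.max());
Rm=ray('wrist',f((x.mean(),y.mean())),.088,s)[0];print('red mark dir',an(Rm-c))
g=cv2.cvtColor(b,6)
P=[]
for X in range(208,262,4):
    col=g[270:330,X].astype(float);i=np.nonzero(col<90)[0];P.append((X,270+i.mean(),len(i)))
P=np.array(P);print(P.round(1).tolist())
for z in (.089,.092):
    Q=ray('wrist',[f(p[:2]) for p in P],z,s)[:,:2];vx,vy=cv2.fitLine(Q.astype(np.float32),2,0,.01,.01)[:2].ravel()
    print('ptr line',an((vx,vy)),an((-vx,-vy)),'tip from centre',an(Q[0]-c[:2]))
wm=(hsv[...,1]<60)&(hsv[...,2]>170);k=np.zeros(g.shape,np.uint8);k[300:352,272:352]=1
cs=max(cv2.findContours((wm&(k>0)).astype(np.uint8),0,1)[0],key=cv2.contourArea);q=cv2.boxPoints(cv2.minAreaRect(cs))
q=ray('wrist',[f(p) for p in q],.12,s);e=[q[1]-q[0],q[2]-q[1]];e=max(e,key=np.linalg.norm);print('white line',an(e),an(-e),np.linalg.norm(e))
```

```text
centre [0.50077975 0.0614898  0.088     ] pair mids [0.5009592  0.06158139] [0.5006577  0.06145556] [0.50072236 0.06143245]
zero dirs [np.float64(-162.6), np.float64(-162.1), np.float64(-162.3), np.float64(-162.6), np.float64(-162.5), np.float64(-162.4)]
red mark px 181 206 291 304
red mark dir -161.8774862731474
[[208.0, 297.5, 12.0], [212.0, 295.5, 16.0], [216.0, 297.0, 17.0], [220.0, 297.5, 18.0], [224.0, 299.0, 15.0], [228.0, 299.0, 15.0], [232.0, 300.5, 16.0], [236.0, 301.5, 14.0], [240.0, 301.5, 14.0], [244.0, 303.0, 15.0], [248.0, 304.5, 14.0], [252.0, 305.0, 15.0], [256.0, 306.0, 15.0], [260.0, 307.5, 16.0]]
ptr line 16.532658 -163.46733 tip from centre -163.07573928530084
ptr line 16.534203 -163.46579 tip from centre -163.2977475237689
white line 15.485425891200538 -164.51457410879945 0.019094749097110446
```

The reading is about -1° (pointer) to -2° (white line), inside the 4° limit. A last numeric check of the lever and cover from the top camera, then I'll hand in.

Run:
```python
from h import *
t=manip.grab_frame('top');cv2.imwrite('pics/t_end.png',t);hsv=cv2.cvtColor(t,40)
t2=cv2.imread('pics/t2.png')
print('powerbox area change vs after throw',cv2.absdiff(t,t2)[195:265,100:165].mean())
m=cv2.inRange(hsv,(18,15,90),(40,90,255));m[:,:345]=0;m[:212]=0;m[275:]=0;m[:,408:]=0
m=cv2.morphologyEx(m,cv2.MORPH_OPEN,np.ones((3,3)));n,l,st,ce=cv2.connectedComponentsWithStats(m)
i=1+np.argmax(st[1:,4]) if n>1 else 0;print('cover',st[i],ray('top',ce[i],.034)[0])
s=manip.state();print(s['time'],s['contact_force'],s['joint_vel'].round(3))
manip.job_done()
```

```text
powerbox area change vs after throw 1.8036630036630037
cover [ 353  223   39   38 1136] [ 0.44147707 -0.36840324  0.034     ]
28.25 [ 0.169075   -0.4779244  -0.09208236] [ 0.     0.001 -0.001 -0.001 -0.002 -0.001]
the job is handed in; nothing more can be done
```

The job is done and handed in at about 28 s of the 72 s allowed; no verdict was reported.

- **Breaker:** I pushed the lever over until the force jumped to about 15 N on its stop. The top and scene pictures showed it leaning to the red dot, and that area looked unchanged at the end.
- **Cover:** I turned it 152° anticlockwise, and it came off freely with only its own weight of about 2 N. I lowered it until it touched the tray floor and let it go there. It lies flat with the hub up. The last top picture put it at (0.441, -0.368), about 3 mm from the tray centre I had measured at (0.4445, -0.369).
- **Knob:** I turned it 74.5° clockwise from about 75°. It now reads about -1° by the pointer and -2° by the white line on top. The two disagree by about a degree, but both are inside the 4° limit, so I left it.

- **Corrections on the way:** The first grip on the cover hub was about 2 mm off, because I had worked from a pose reading taken before the arm settled. I opened, recentred and gripped again. Turning the cover and the knob put up to about 20 N of side load on the tool, which I relieved before lifting or letting go.
- **Bystanders:** I did not measure their positions at the end. No move went near them.

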